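Shake spacers over a sorting tray

ROBOT

A 6-joint arm with a two-finger parallel gripper is mounted at the origin on the work surface. World frame = base frame: x ahead of the robot, y to its left, z up, the work surface at z = 0. Lengths are in mm, angles in rad, forces in N, time in s.
With the tool pointing down it reaches from about 425 to 1125 mm from the base axis. Payload 14.9 kg.
Tool frame: the origin (TCP) lies midway between the tips of the shut fingers; the grasp point (between the pads) lies 19 mm behind it; z points along the fingers, x is the direction in which the jaws open and shut, and the axes are right-handed (so a half turn about z gives the same grasp; the last joint's range is limited). The gripper opens to 91 mm and grips with 3 to 60 N. Pads are 32 mm wide; open, the fingers measure 118 mm over their backs; the gripper's body (76 mm by 178 mm) begins 60 mm behind the grasp point.
Start: joints at [-1.207, 0.379, 1.734, -0, 1.028, -0.033], TCP at [270.525, -645.627, 213.932] pointing down, gripper open.
Joint ranges: [-2.77, 2.77], [-0.74, 2.19], [0, 2.66], [-1.06, 4.2], [0.31, 2.87], [-3.08, 3.08]. Speed limits (rad/s): [1.89, 1.89, 2.39, 3.14, 3.14, 3.14].

INTERFACE

Orientations are given as a unit quaternion [w, x, y, z].
In Python, from bench import ctrl gives the robot as it stands.
- The arm moves only by the tool servo_tool, never from a script. Its argument "series" is a list that holds one entry, the list of rows, each a list of 7 numbers: the shift along the tool's x, y, z in mm, then the turn, a rotation vector about the tool's x, y, z in rad, then the closure, from -1 (fully open) to 1 (shut). A call has 1 to 12 rows; each row shifts and turns the commanded pose from where the row before left it, along the tool's axes as they then stand; what a row does not reach is not made up. A row lasts 1/8 s, in which the tool goes at most 62.5 mm and 10.7 degrees, less where a joint would pass 70% of its speed; a pose out of reach is approached as far as the arm can. A call is refused whole if a number of a shift passes 62.5 or a number of a turn 0.188, either way. A call with a gripper value outside its range is refused whole. The fingers move at their own pace and stop on an object; "squeeze" is the grip in N (left out, the last holds). Time passes only in rows, so rows that do not move let the fingers close. It gives the time, the measured TCP pose, the force and the opening at its end, in the units of the state.
- ctrl.read_state(): the state, without advancing time (a new reading comes with each control period).
- ctrl.read_camera(name): name is "scene" or "top" or "wrist"; returns a dict with "pixels" (480x640x3 uint8, red, green, blue), "mtx" (3x3 intrinsics, pixels), "R" (3x3) and "t" (3): a world point X has camera coordinates R X + t. Camera axes: x right, y down, z forward; pixel columns grow to the right and rows downward; lengths in mm; the calibration is good to about 2 mm. A picture is of the moment at which its call begins. There is no depth.
- ctrl.finish_job(): hands the job in, once; it reports no verdict.
Trained networks look in a picture, given as the dict that the camera call returned (one of the last four; its "shot" number tells which), for a name from the list of things; names that differ only in an ending like _2 or _b are one class to them, and where a whole thing is asked for, a point or a joint stands for the part that bears it (a point fixed in the world has none). Each returns a list of dicts, best first, with "p" (0 to 1); they miss things now and then, are a little off and sometimes report something else, mostly with a low value. They report only what shows in the picture. A call takes as long as a camera call. They do not tell look-alikes from the thing itself.
- ctrl.find_in(picture, name): "box" ([left, top, width, height] in pixels, round what is visible of it).
- ctrl.spot_point(picture, name): "point" ([row, column] in pixels: a listed point, or the origin of a listed thing).
The state is a dict: "time": time; "qpos": joint angles; "joint_velocities": joint speeds; "effort": joint torques, N m; "tool_pos": TCP position; "tool_rot": TCP orientation; "wrist_force": force on the tool from outside, world axes, zero at the start; "moment": the same for the moment, N m; "width": opening from 0.0 (shut) to 1.0 (fully open).
Only numpy, scipy, OpenCV 4.12 (cv2) and the standard library are available. Lean on these libraries where they do the work, as an engineer would, in place of code of your own. Each camera call takes 0.05 s, during which the arm holds its last target.

TASK

Take the shaker from its rubber pad and shake the nine spacers out of it over the sorting tray, spread evenly: all nine in the tray and at least two in each of its three sections. Then stand the empty shaker upright on its pad again, wholly on the pad, and let go. Do not touch the spacers with the gripper, and leave the solder spool, the screwdriver and the jar where they are.

Things in the scene. Friction and masses are not known exactly. Their poses are not given: they have to be found in the camera images.
- shaker: Hand shaker: white plastic box 90 x 80 mm (x, y), 54 mm high, with a clear lid and, on the middle of the lid, a black square grip post 28 x 28 mm, 48 mm high (its top is 102 mm above the underside). 0.16 kg empty, loose. Origin: centre of its underside, z up. Its mouth is in its -x face. At the start it stands level on the pad with all nine spacers inside, mouth away from the robot.
- mouth (a point): Middle of the mouth's lower lip: 45 mm from the shaker's origin along its -x, 18.5 mm up. The mouth is 30 mm wide, 31 mm high, central in the -x face, up to the lid; spacers slide out along the shaker's -x. Tipped down, some come out by themselves (from 22 to 28 degrees as friction has it, sooner if shaken); others lodge beside it until shaken.
- inside (a point): Middle of the shaker's inner floor, 12 mm above its underside. The chamber is 72 mm wide (y), 84 mm long; its smooth floor rises 8 degrees towards the mouth, so spacers stay in while it is carried level. The -x face is closed for 21 mm inside on both sides of the mouth: corners there hold spacers back until it is shaken sideways or tipped to and fro.
- grip (a point): The place to hold: on the grip post's axis, 80 mm above the shaker's underside (26 mm above the lid's top, 22 mm below the post's top).
- tray: Fixed grey plastic sorting tray, 158 x 292 mm outside (x, y), 32 mm high, walls 4 mm, floor 4 mm thick. Two ribs, 4 mm thick and 20 mm high above the floor, run along x at y = +48 and -48 mm and part it into three equal sections, each 150 mm along x; the sections' middles lie at y = +96, 0 and -96 mm. Origin: centre of its underside, on the bench.
- pad: Fixed black rubber pad, 150 x 150 mm, 5 mm thick, on the bench: the shaker's place. Origin: centre of its underside.
- spacer0: One of nine alike aluminium spacers: a round disc 20 mm in diameter and 15 mm thick with a blind dimple on each face, 12 g, smooth. Origin: its middle; z along its axis.
- spacer1: One of nine alike aluminium spacers: a round disc 20 mm in diameter and 15 mm thick with a blind dimple on each face, 12 g, smooth. Origin: its middle; z along its axis.
- spacer2: One of nine alike aluminium spacers: a round disc 20 mm in diameter and 15 mm thick with a blind dimple on each face, 12 g, smooth. Origin: its middle; z along its axis.
- spacer3: One of nine alike aluminium spacers: a round disc 20 mm in diameter and 15 mm thick with a blind dimple on each face, 12 g, smooth. Origin: its middle; z along its axis.
- spacer4: One of nine alike aluminium spacers: a round disc 20 mm in diameter and 15 mm thick with a blind dimple on each face, 12 g, smooth. Origin: its middle; z along its axis.
- spacer5: One of nine alike aluminium spacers: a round disc 20 mm in diameter and 15 mm thick with a blind dimple on each face, 12 g, smooth. Origin: its middle; z along its axis.
- spacer6: One of nine alike aluminium spacers: a round disc 20 mm in diameter and 15 mm thick with a blind dimple on each face, 12 g, smooth. Origin: its middle; z along its axis.
- spacer7: One of nine alike aluminium spacers: a round disc 20 mm in diameter and 15 mm thick with a blind dimple on each face, 12 g, smooth. Origin: its middle; z along its axis.
- spacer8: One of nine alike aluminium spacers: a round disc 20 mm in diameter and 15 mm thick with a blind dimple on each face, 12 g, smooth. Origin: its middle; z along its axis.
- spool: Bystander: full solder spool, 68 mm diameter, 46 mm high, loose. It stands on the side of the tray opposite the pad. Origin: centre of its underside.
- screwdriver: Bystander: screwdriver, 190 mm long, lying loose beyond the tray.
- flux_jar: Bystander: small amber jar with a black cap, 56 mm diameter, 60 mm high, loose. Origin: centre of its underside.
Things that resemble listed ones, but are neither listed nor needed, are in the scene too. There is more than one size of the shaker; the job needs the smallest.

How it is judged (in metres and radians):
On the way, in this order (a step that is already met when the one before it is completed fails the run):
1. the shaker is lifted off its pad (z of shaker in the frame of pad above 0.04 m), for 0.2 s.
2. all nine spacers lie in the tray, at least two in each section (x of spacer0 in the frame of tray between -0.075 and 0.075 m and y of spacer0 in the frame of tray between -0.142 and 0.142 m and z of spacer0 in the frame of tray between 0 and 0.045 m and x of spacer1 in the frame of tray between -0.075 and 0.075 m and y of spacer1 in the frame of tray between -0.142 and 0.142 m and z of spacer1 in the frame of tray between 0 and 0.045 m and x of spacer2 in the frame of tray between -0.075 and 0.075 m and y of spacer2 in the frame of tray between -0.142 and 0.142 m and z of spacer2 in the frame of tray between 0 and 0.045 m and x of spacer3 in the frame of tray between -0.075 and 0.075 m and y of spacer3 in the frame of tray between -0.142 and 0.142 m and z of spacer3 in the frame of tray between 0 and 0.045 m and x of spacer4 in the frame of tray between -0.075 and 0.075 m and y of spacer4 in the frame of tray between -0.142 and 0.142 m and z of spacer4 in the frame of tray between 0 and 0.045 m and x of spacer5 in the frame of tray between -0.075 and 0.075 m and y of spacer5 in the frame of tray between -0.142 and 0.142 m and z of spacer5 in the frame of tray between 0 and 0.045 m and x of spacer6 in the frame of tray between -0.075 and 0.075 m and y of spacer6 in the frame of tray between -0.142 and 0.142 m and z of spacer6 in the frame of tray between 0 and 0.045 m and x of spacer7 in the frame of tray between -0.075 and 0.075 m and y of spacer7 in the frame of tray between -0.142 and 0.142 m and z of spacer7 in the frame of tray between 0 and 0.045 m and x of spacer8 in the frame of tray between -0.075 and 0.075 m and y of spacer8 in the frame of tray between -0.142 and 0.142 m and z of spacer8 in the frame of tray between 0 and 0.045 m and ((y of spacer0 in the frame of tray above 0.048 m and y of any of spacer1, spacer2, spacer3, spacer4, spacer5, spacer6, spacer7, spacer8 in the frame of tray above 0.048 m) or (y of spacer1 in the frame of tray above 0.048 m and y of any of spacer2, spacer3, spacer4, spacer5, spacer6, spacer7, spacer8 in the frame of tray above 0.048 m) or (y of spacer2 in the frame of tray above 0.048 m and y of any of spacer3, spacer4, spacer5, spacer6, spacer7, spacer8 in the frame of tray above 0.048 m) or (y of spacer3 in the frame of tray above 0.048 m and y of any of spacer4, spacer5, spacer6, spacer7, spacer8 in the frame of tray above 0.048 m) or (y of spacer4 in the frame of tray above 0.048 m and y of any of spacer5, spacer6, spacer7, spacer8 in the frame of tray above 0.048 m) or (y of spacer5 in the frame of tray above 0.048 m and y of any of spacer6, spacer7, spacer8 in the frame of tray above 0.048 m) or (y of spacer6 in the frame of tray above 0.048 m and y of any of spacer7, spacer8 in the frame of tray above 0.048 m) or (y of spacer7 in the frame of tray above 0.048 m and y of spacer8 in the frame of tray above 0.048 m)) and ((y of spacer0 in the frame of tray between -0.048 and 0.048 m and (y of spacer1 in the frame of tray between -0.048 and 0.048 m or y of spacer2 in the frame of tray between -0.048 and 0.048 m or y of spacer3 in the frame of tray between -0.048 and 0.048 m or y of spacer4 in the frame of tray between -0.048 and 0.048 m or y of spacer5 in the frame of tray between -0.048 and 0.048 m or y of spacer6 in the frame of tray between -0.048 and 0.048 m or y of spacer7 in the frame of tray between -0.048 and 0.048 m or y of spacer8 in the frame of tray between -0.048 and 0.048 m)) or (y of spacer1 in the frame of tray between -0.048 and 0.048 m and (y of spacer2 in the frame of tray between -0.048 and 0.048 m or y of spacer3 in the frame of tray between -0.048 and 0.048 m or y of spacer4 in the frame of tray between -0.048 and 0.048 m or y of spacer5 in the frame of tray between -0.048 and 0.048 m or y of spacer6 in the frame of tray between -0.048 and 0.048 m or y of spacer7 in the frame of tray between -0.048 and 0.048 m or y of spacer8 in the frame of tray between -0.048 and 0.048 m)) or (y of spacer2 in the frame of tray between -0.048 and 0.048 m and (y of spacer3 in the frame of tray between -0.048 and 0.048 m or y of spacer4 in the frame of tray between -0.048 and 0.048 m or y of spacer5 in the frame of tray between -0.048 and 0.048 m or y of spacer6 in the frame of tray between -0.048 and 0.048 m or y of spacer7 in the frame of tray between -0.048 and 0.048 m or y of spacer8 in the frame of tray between -0.048 and 0.048 m)) or (y of spacer3 in the frame of tray between -0.048 and 0.048 m and (y of spacer4 in the frame of tray between -0.048 and 0.048 m or y of spacer5 in the frame of tray between -0.048 and 0.048 m or y of spacer6 in the frame of tray between -0.048 and 0.048 m or y of spacer7 in the frame of tray between -0.048 and 0.048 m or y of spacer8 in the frame of tray between -0.048 and 0.048 m)) or (y of spacer4 in the frame of tray between -0.048 and 0.048 m and (y of spacer5 in the frame of tray between -0.048 and 0.048 m or y of spacer6 in the frame of tray between -0.048 and 0.048 m or y of spacer7 in the frame of tray between -0.048 and 0.048 m or y of spacer8 in the frame of tray between -0.048 and 0.048 m)) or (y of spacer5 in the frame of tray between -0.048 and 0.048 m and (y of spacer6 in the frame of tray between -0.048 and 0.048 m or y of spacer7 in the frame of tray between -0.048 and 0.048 m or y of spacer8 in the frame of tray between -0.048 and 0.048 m)) or (y of spacer6 in the frame of tray between -0.048 and 0.048 m and (y of spacer7 in the frame of tray between -0.048 and 0.048 m or y of spacer8 in the frame of tray between -0.048 and 0.048 m)) or (y of spacer7 in the frame of tray between -0.048 and 0.048 m and y of spacer8 in the frame of tray between -0.048 and 0.048 m)) and ((y of spacer0 in the frame of tray below -0.048 m and y of any of spacer1, spacer2, spacer3, spacer4, spacer5, spacer6, spacer7, spacer8 in the frame of tray below -0.048 m) or (y of spacer1 in the frame of tray below -0.048 m and y of any of spacer2, spacer3, spacer4, spacer5, spacer6, spacer7, spacer8 in the frame of tray below -0.048 m) or (y of spacer2 in the frame of tray below -0.048 m and y of any of spacer3, spacer4, spacer5, spacer6, spacer7, spacer8 in the frame of tray below -0.048 m) or (y of spacer3 in the frame of tray below -0.048 m and y of any of spacer4, spacer5, spacer6, spacer7, spacer8 in the frame of tray below -0.048 m) or (y of spacer4 in the frame of tray below -0.048 m and y of any of spacer5, spacer6, spacer7, spacer8 in the frame of tray below -0.048 m) or (y of spacer5 in the frame of tray below -0.048 m and y of any of spacer6, spacer7, spacer8 in the frame of tray below -0.048 m) or (y of spacer6 in the frame of tray below -0.048 m and y of any of spacer7, spacer8 in the frame of tray below -0.048 m) or (y of spacer7 in the frame of tray below -0.048 m and y of spacer8 in the frame of tray below -0.048 m))), for 0.2 s.
At the end, for the whole second after the job is handed in: All nine spacers lie at rest in the tray, at least two in each of its three sections (a section ends at the middle of a rib), and the shaker stands upright (within 0.1 rad) on its pad, its middle within 45 mm of the pad's middle, released and at rest (all of step 2 and horizontal distance between shaker and pad below 0.045 m and angle between shaker's own z axis and vertical below 0.1 rad and z of shaker in the frame of pad between 0.002 and 0.01 m and linear speed of each of shaker, spacer0, spacer1, spacer2, spacer3, spacer4, spacer5, spacer6, spacer7, spacer8 below 0.02 m/s); the robot touches nothing.
It fails at once if the gripper's fingers touch a spacer (contact force between the fingers and spacer0 above 0.3 N or contact force between the fingers and spacer1 above 0.3 N or contact force between the fingers and spacer2 above 0.3 N or contact force between the fingers and spacer3 above 0.3 N or contact force between the fingers and spacer4 above 0.3 N or contact force between the fingers and spacer5 above 0.3 N or contact force between the fingers and spacer6 above 0.3 N or contact force between the fingers and spacer7 above 0.3 N or contact force between the fingers and spacer8 above 0.3 N).
It fails at once if a bystander is moved more than 30 mm (distance of any of spool, screwdriver, flux_jar from where it was at the start of the episode above 0.03 m).
It also fails if it takes over 56 s, if anything falls off the work surface, if the arm or the gripper's body presses on something with over 40 N, if the wrist force passes 120 N, or if a joint passes its speed limit or range.

## Working session

There is one attempt and no reset: what is moved stays moved. The work goes in short steps, Python scripts to look and compute and a tool call to move; the robot and the scene stay as the last step left them, time stands still between calls to the robot, and variables do not carry over. Pictures are saved under pics/ and viewed, and the job is handed in when it is done.

Besides the shell and the picture viewer there is one more tool, called after "Request:" as name(argument=value, ...), one argument or row to a line, values as JSON. servo_tool: Moves the arm, as the interface text tells. Its arguments: {"type":"object","properties":{"series":{"type":"array","items":{"type":"array","items":{"type":"array","items":{"type":"number"}}}},"squeeze":{"type":"number"}},"required":["series"]}

```bash
ls; mkdir -p pics
python3 - <<'E'
from bench import ctrl
import cv2,json
s=ctrl.read_state();print({k:s[k] for k in s})
for n in("scene","top","wrist"):
    p=ctrl.read_camera(n);cv2.imwrite(f"pics/a_{n}.png",p["pixels"][:,:,::-1])
    print(n,p["mtx"],p["R"],p["t"])
    for o in("shaker","mouth","grip","tray","pad","spool","screwdriver","flux_jar"):
        try:print(o,[(x["p"],x["point"]) for x in ctrl.spot_point(p,o)])
        except Exception as e:print(o,e)
    for o in("shaker","tray","pad"):
        print(o,[(x["p"],x["box"]) for x in ctrl.find_in(p,o)])
E
```

```text
pics
{'time': 0.0, 'qpos': array([-1.20727750e+00,  3.79403662e-01,  1.73482976e+00, -1.69003022e-05,
        1.02849339e+00, -3.33197316e-02]), 'joint_velocities': array([ 0.00094712, -0.00043426,  0.00078289,  0.00046734, -0.00061734,
       -0.00090885]), 'effort': array([ 5.58030180e-03, -7.63716531e+01, -4.34368980e+01,  6.52021752e-02,
        4.23038634e-02, -1.11576262e-04]), 'tool_pos': array([ 270.3800286 , -645.21191265,  213.26742663]), 'tool_rot': array([-3.23741407e-04,  8.32620001e-01, -5.53844394e-01, -4.65638067e-04]), 'wrist_force': array([ 0.49004095, -0.08499755,  0.77432365]), 'moment': array([-0.03571566, -0.00402259, -0.0340246 ]), 'width': 1.0010553439143262}
scene [[603.17663593   0.         326.36529164]
 [  0.         603.17663593 238.98041595]
 [  0.           0.           1.        ]] [[ 0.216233    0.97632056 -0.00643796]
 [ 0.53256025 -0.12347158 -0.83733765]
 [-0.81830487  0.17763143 -0.54664816]] [-188.92874711 -203.19575068 1695.20688853]
shaker [(0.92, [240.8, 417.7]), (0.81, [274.2, 517.5]), (0.55, [200.9, 383.4])]
mouth [(0.79, [247.6, 420.2]), (0
[... 1063 characters left out ...]
wdriver [(0.66, [126.9, 361.7])]
flux_jar [(0.75, [161.9, 231.6])]
shaker [(0.95, [116.7, 163.7, 70.9, 64.8]), (0.92, [192.6, 331.6, 56.9, 63.0]), (0.73, [193.0, 243.7, 51.6, 46.2]), (0.69, [216.1, 145.2, 25.0, 30.1])]
tray [(0.72, [298.2, 183.1, 126.9, 77.1])]
pad [(0.73, [187.0, 240.2, 70.8, 66.8])]
wrist [[384.13740278   0.         315.55782808]
 [  0.         384.13740278 246.1566689 ]
 [  0.           0.           1.        ]] [[ 0.38596926 -0.92251107 -0.0010283 ]
 [-0.88751884 -0.37163249  0.27239605]
 [-0.25167052 -0.10422386 -0.96218467]] [-699.41517245  -30.50158307  391.33747847]
shaker []
mouth []
grip []
tray []
pad []
spool []
screwdriver []
flux_jar []
shaker []
tray []
pad []
```

View pics/a_scene.png

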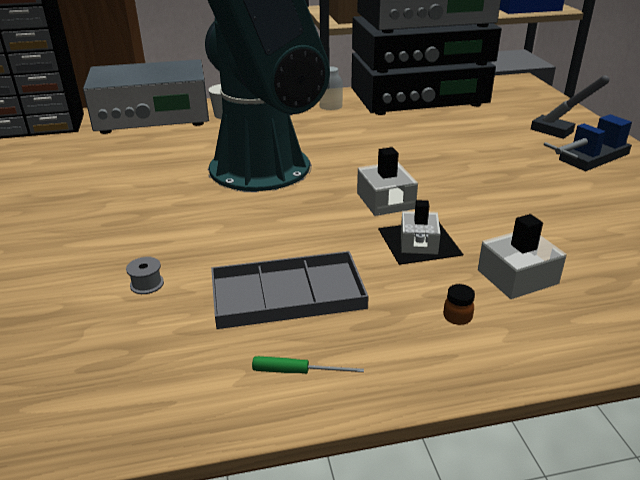

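View pics/a_top.png

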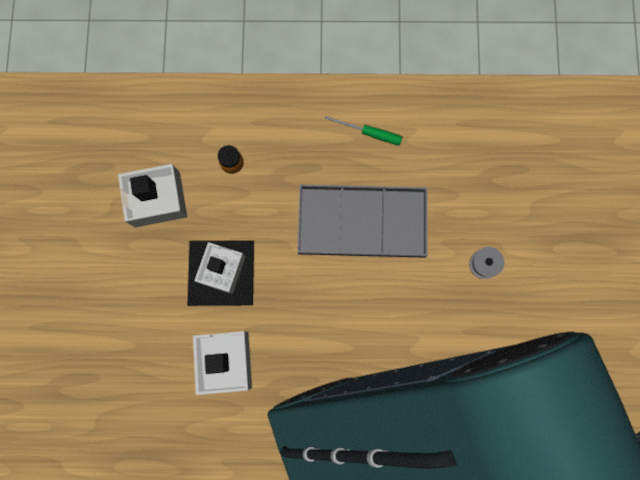

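Run:
```python
import cv2,numpy as np
t=cv2.imread("pics/a_top.png");s=cv2.imread("pics/a_scene.png")
a=cv2.resize(t[225:315,175:265],(540,540),interpolation=cv2.INTER_CUBIC)
cv2.imwrite("pics/b_top.png",a)
b=cv2.resize(s[190:270,370:470],(800,640)[:2],interpolation=cv2.INTER_CUBIC);b=cv2.resize(b,(750,600));cv2.imwrite("pics/b_sc.png",b)
c=cv2.resize(t[170:270,290:435],(725,500),interpolation=cv2.INTER_CUBIC);cv2.imwrite("pics/b_tray.png",c)
```

```text
(no output)
```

View pics/b_top.png

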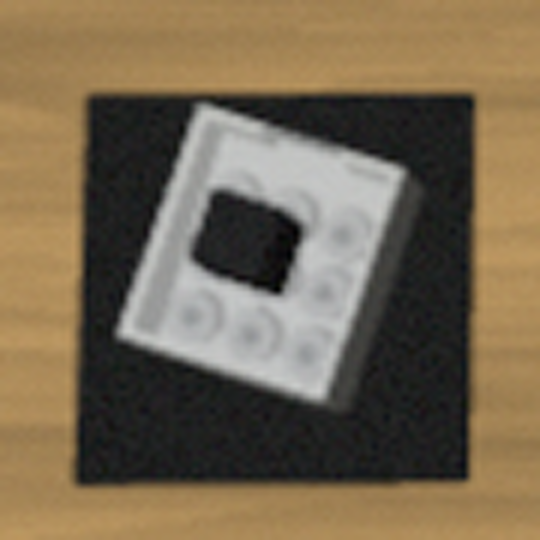

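View pics/b_sc.png

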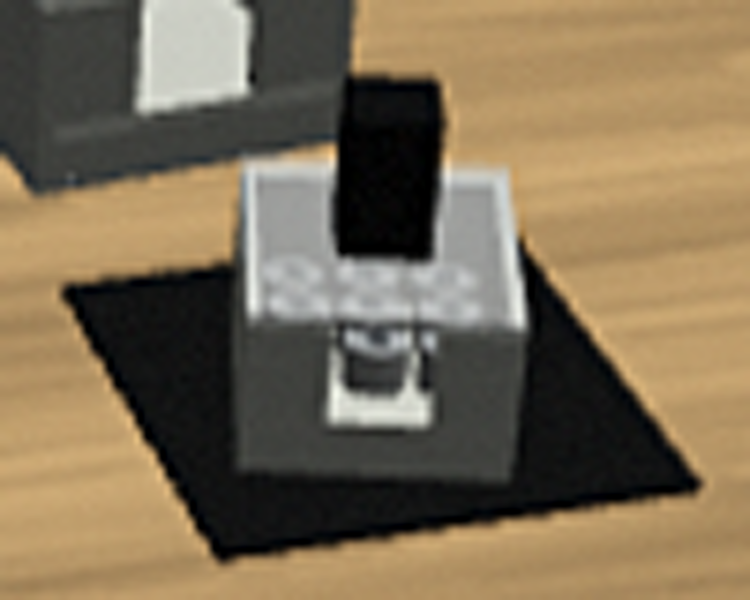

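View pics/b_tray.png

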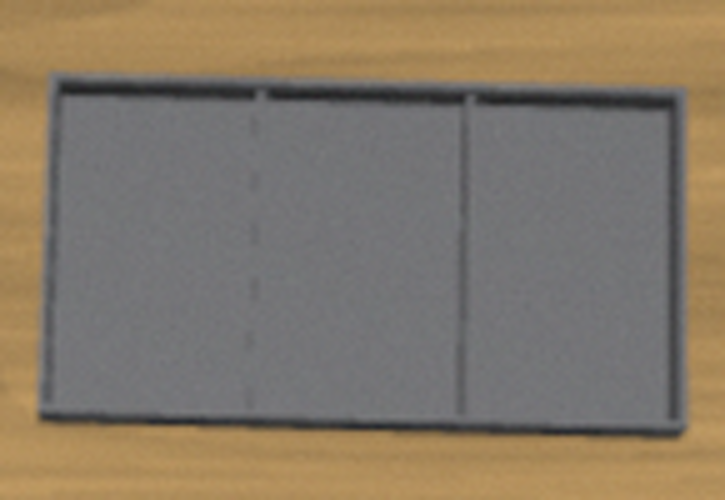

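```bash
cat > h.py <<'E'
import numpy as np,cv2
from bench import ctrl
def ray(p,uv):
    d=p["R"].T@np.linalg.inv(p["mtx"])@np.array([uv[0],uv[1],1.]);c=-p["R"].T@p["t"];return c,d/np.linalg.norm(d)
def atz(p,uv,z):
    c,d=ray(p,uv);return c+d*(z-c[2])/d[2]
def tri(p,u,q,v):
    P=[np.asarray(x["mtx"])@np.c_[x["R"],x["t"]] for x in(p,q)]
    X=cv2.triangulatePoints(P[0],P[1],np.array(u,float),np.array(v,float)).ravel();X=X[:3]/X[3]
    c,d=ray(p,u);e,f=ray(q,v);n=np.cross(d,f);return X,abs((e-c)@n)/np.linalg.norm(n)
def proj(p,X):
    x=p["mtx"]@(p["R"]@np.asarray(X,float)+p["t"]);return x[:2]/x[2]
E
python3 - <<'E'
from h import *
np.set_printoptions(precision=1,suppress=True)
T=ctrl.read_camera("top");S=ctrl.read_camera("scene")
print("grip",tri(S,(418.8,209.5),T,(211.9,261.4)))
print("shk",tri(S,(417.7,240.8),T,(223.6,266.4)))
o=np.array([175,225]);
c=[atz(T,o+np.array(k)/6,59) for k in[(203,103),(412,167),(328,402),(117,333)]]
c=np.array(c);print(c,c.mean(0));print([np.linalg.norm(c[i]-c[i-1]) for i in range(4)])
d=c[0]+c[1]-c[2]-c[3];print("mouth dir",np.degrees(np.arctan2(d[1],d[0])));d=c[1]-c[0];print("side",np.degrees(np.arctan2(d[1],d[0])))
p=np.array([atz(T,o+np.array(k)/6,5) for k in[(87,96),(474,96),(468,482),(77,484)]]);print("pad",p,p.mean(0))
# pad corner heights
print("padcorner right-back tri", tri(S,(370+65*100/750,190+290*100/750),T,o+np.array([474,96])/6), tri(S,(370+698*100/750,190+486*100/750),T,o+np.array([87,96])/6),tri(S,(370+222*100/750,190+558*100/750),T,o+np.array([474,96])/6))
o=np.array([290,170])
t=np.array([atz(T,o+np.array(k)/5,32) for k in[(50,74),(686,90),(685,428),(40,411)]]);print("tray",t,t.mean(0));print([np.linalg.norm(t[i]-t[i-1]) for i in range(4)])
d=t[0]+t[3]-t[1]-t[2];print("tray y dir",np.degrees(np.arctan2(d[1],d[0])));d=t[0]+t[1]-t[2]-t[3];print("x dir",np.degrees(np.arctan2(d[1],d[0])))
print("jar",atz(T,(231,157),55),"spool",atz(T,(487,263),20), "bigs",atz(T,(221,362),60),atz(T,(150,195),60),"driver",atz(T,(325,117),10),atz(T,(400,140),10))
E
```

```text
grip (array([473.4, 302.8,  91.8]), np.float64(14.678397195934302))
shk (array([475. , 298.5,  10.6]), np.float64(0.38994300799676523))
[[522.6 324.9  59. ]
 [499.5 247.   59. ]
 [412.9 274.7  59. ]
 [437.3 352.7  59. ]] [468.1 299.8  59. ]
[np.float64(89.70697656067439), np.float64(81.26694564251488), np.float64(90.8847667989627), np.float64(81.71313527688575)]
mouth dir -17.901394640110873
side -106.54617222983308
pad [[533.9 380.6   5. ]
 [535.2 232.    5. ]
 [387.9 229.8   5. ]
 [385.7 377.3   5. ]] [460.7 304.9   5. ]
padcorner right-back tri (array([518.8, 207.1,  85.1]), np.float64(30.31591685540847)) (array([535. , 382.3,  -0.4]), np.float64(0.831630059757112)) (array([536.8, 234.4,  -1.4]), np.float64(3.3057094011581976))
tray [[ 662.1  127.    32. ]
 [ 656.8 -163.6   32. ]
 [ 500.9 -160.3   32. ]
 [ 506.   128.8   32. ]] [581.5 -17.   32. ]
[np.float64(156.05922279872894), np.float64(290.5783881346518), np.float64(155.92072072615576), np.float64(289.1164230059445)]
tray y dir 88.97527567380656
x dir -0.9323549967417374
jar [719.8 283.6  55. ] spool [ 487.1 -296.7   20. ] bigs [263.1 287.6  60. ] [628.4 461.4  60. ] driver [834.1  71.7  10. ] [ 778.4 -105.3   10. ]
```

```bash
cat >> h.py <<'E'
from scipy.spatial.transform import Rotation as Ro
def st():
    s=ctrl.read_state();q=s["tool_rot"];return s,np.array(s["tool_pos"]),Ro.from_quat([q[1],q[2],q[3],q[0]])
def tgt(yaw,tip=0):
    # mouth dir yaw (deg), tip mouth-down (deg); tool -y = mouth dir
    a=np.radians(yaw);m=np.array([np.cos(a),np.sin(a),0]);z=np.array([0,0,-1.]);y=-m;x=np.cross(y,z)
    R=Ro.from_matrix(np.c_[x,y,z]);ax=np.cross([0,0,1.],m) # rotate about +left: m goes down
    return Ro.from_rotvec(ax*np.radians(tip))*R
def go(P,R2):
    s,p,R=st();print("t",round(s["time"],3),"pos",p.round(1),"shift tool",R.inv().apply(np.array(P)-p).round(1),"rot",(R.inv()*R2).as_rotvec().round(4),"w",round(s["width"],3),"F",np.round(s["wrist_force"],1),"q",np.round(s["qpos"],2))
E
python3 - <<'E'
from h import *
R2=tgt(-17.5);go([270,-645,214],R2)
p=np.array([270.4,-645.2,213.3])
print(R2.as_matrix().round(3))
print(R2.inv().apply(np.array([570,-100,240])-p),R2.inv().apply(np.array([468,300,240])-[570,-100,240]))
E
```

```text
t 1.9 pos [ 270.5 -645.6  213.9] shift tool [-0.8  0.2 -0.1] rot [-0.      0.      0.7022] w 1.001 F [-0.5  0.1 -1. ] q [-1.21  0.38  1.73  0.    1.03 -0.03]
[[-0.301 -0.954  0.   ]
 [-0.954  0.301  0.   ]
 [-0.     0.    -1.   ]]
[-610.05793908 -121.78879655  -26.7       ] [-350.81478875  217.56144878    0.        ]
```

Request:
servo_tool(
  series=[
    [[0,0,-6,0,0,0.1755,-1],[0,0,-6,0,0,0.1755,-1],[0,0,-6,0,0,0.1755,-1],[0,0,-6,0,0,0.1755,-1],[-60,-12,0,0,0,0,-1],[-60,-12,0,0,0,0,-1],[-60,-12,0,0,0,0,-1],[-60,-12,0,0,0,0,-1],[-60,-12,0,0,0,0,-1],[-60,-12,0,0,0,0,-1],[-60,-12,0,0,0,0,-1],[-60,-12,0,0,0,0,-1]],
  ],
  squeeze=50,
)

```text
time: 3.4
tool_pos: [507.1, -214.9, 238.3]
tool_rot: [0.0, -0.591, 0.806, -0.0]
wrist_force: [1.2, -0.6, 0.1]
width: 0.998
```

Run:
```python
from h import *
go([600,-60,240],tgt(-17.5));go([468,300,240],tgt(-17.5))
```

```text
t 3.4 pos [ 507.1 -214.9  238.3] shift tool [-175.6  -42.1   -1.7] rot [-0.0007 -0.0001  0.0001] w 0.998 F [ 1.2 -0.6  0.1] q [-0.44  0.11  2.02 -0.    1.01  1.43]
t 3.4 pos [ 507.1 -214.9  238.3] shift tool [-479.3  192.    -1.9] rot [-0.0007 -0.0001  0.0001] w 0.998 F [ 1.2 -0.6  0.1] q [-0.44  0.11  2.02 -0.    1.01  1.43]
```

Request:
servo_tool(
  series=[
    [[-60,-12,0,0,0,0,-1],[-60,-12,0,0,0,0,-1],[-60,-12,0,0,0,0,-1],[-42,32,0,0,0,0,-1],[-42,32,0,0,0,0,-1],[-42,32,0,0,0,0,-1],[-42,32,0,0,0,0,-1],[-42,32,0,0,0,0,-1],[-42,32,0,0,0,0,-1],[-36,26,0,0,0,0,-1],[0,0,0,0,0,0,-1]],
  ],
)

```text
time: 4.78
tool_pos: [472.5, 286.5, 238.1]
tool_rot: [0.0, -0.593, 0.805, 0.0]
wrist_force: [-0.8, -0.7, 0.4]
width: 0.998
```

Run:
```python
from h import *
go([468,300,150],tgt(-17.5))
p=ctrl.read_camera("wrist");cv2.imwrite("pics/c_w.png",p["pixels"][:,:,::-1])
np.savez("c_w.npz",mtx=p["mtx"],R=p["R"],t=p["t"])
for o in("shaker","grip","mouth"):print(o,[(x["p"],x["point"]) for x in ctrl.spot_point(p,o)])
```

```text
t 4.775 pos [472.5 286.5 238.1] shift tool [-11.5   8.3  88.1] rot [-0.0001  0.0004  0.0033] w 0.998 F [-0.8 -0.7  0.4] q [0.5  0.12 2.02 0.   1.01 2.38]
shaker [(0.94, [219.0, 300.6]), (0.85, [114.8, 101.5]), (0.82, [374.2, 368.7])]
grip [(0.83, [244.3, 298.5]), (0.75, [105.1, 22.9])]
mouth [(0.75, [346.4, 350.2]), (0.57, [177.2, 302.1])]
```

View pics/c_w.png

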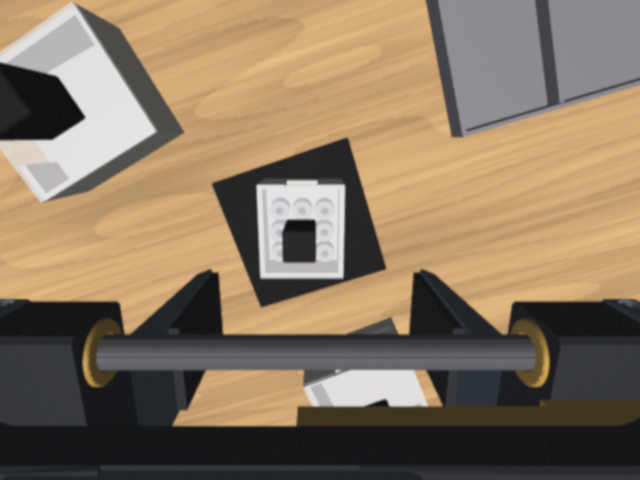

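Run:
```python
from h import *
np.set_printoptions(precision=1,suppress=True)
im=cv2.imread("pics/c_w.png");cv2.imwrite("pics/c_crop.png",cv2.resize(im[160:300,235:365],(650,700))[:600])
W=dict(np.load("c_w.npz"))
print("posttop",atz(W,(299.5,247),107))
c=np.array([atz(W,k,59) for k in[(257,184),(345,184),(344,277.5),(261,279)]]);print(c,c.mean(0));print([np.linalg.norm(c[i]-c[i-1]) for i in range(4)])
d=c[0]+c[1]-c[2]-c[3];print(np.degrees(np.arctan2(d[1],d[0])));d=c[0]+c[3]-c[1]-c[2];print(np.degrees(np.arctan2(d[1],d[0]))-90)
p=np.array([atz(W,k,5) for k in[(348,138),(213,184),(262,306),(385,267)]]);print("pad",p,p.mean(0))
T=ctrl.read_camera("top")
print(tri(W,(257,184),T,np.array([175,225])+np.array([203,103])/6),tri(W,(345,184),T,np.array([175,225])+np.array([412,167])/6),tri(W,(344,277.5),T,np.array([175,225])+np.array([328,402])/6))
```

```text
posttop [467.6 302.2 107. ]
[[522.9 326.7  59. ]
 [499.2 250.8  59. ]
 [413.1 276.7  59. ]
 [435.5 353.9  59. ]] [467.7 302.   59. ]
[np.float64(91.45681557910288), np.float64(79.5224200890313), np.float64(89.89783690876163), np.float64(80.3792051455846)]
-17.030099877288567
-16.774877192550505
pad [[535.4 233.    5. ]
 [533.  380.3   5. ]
 [387.2 377.7   5. ]
 [390.9 231.9   5. ]] [461.6 305.7   5. ]
(array([522.9, 325.8,  57.1]), np.float64(1.712303486034877)) (array([499.7, 248.6,  53.7]), np.float64(3.329026526775577)) (array([412.9, 275.5,  57.5]), np.float64(1.8388379626711302))
```

View pics/c_crop.png

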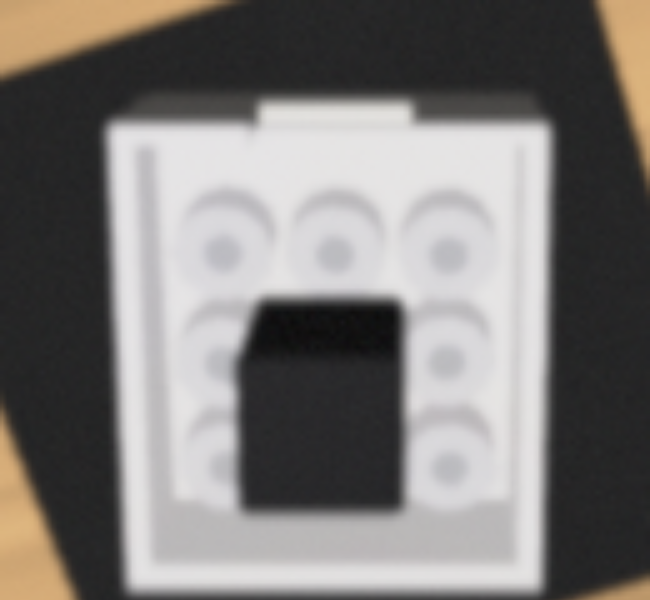

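Run:
```python
from h import *
go([468,301.7,67],tgt(-17))
```

```text
t 5.025 pos [473.7 283.5 237.9] shift tool [-15.6  10.9 170.9] rot [-0.     -0.0001 -0.0097] w 0.999 F [-0.  -0.7 -0.1] q [ 0.5   0.12  2.02 -0.    1.01  2.37]
```

Request:
servo_tool(
  series=[
    [[-15.5,11,0,0,0,-0.0097,-1],[0,0,50,0,0,0,-1],[0,0,50,0,0,0,-1],[0,0,0,0,0,0,-1],[0,0,0,0,0,0,-1]],
  ],
)

```text
time: 5.65
tool_pos: [468.3, 303.2, 139.6]
tool_rot: [0.001, -0.595, 0.803, -0.0]
wrist_force: [-1.3, 1.0, 0.1]
width: 0.999
```

Run:
```python
from h import *
go([468,301.7,67],tgt(-17))
```

```text
t 5.65 pos [468.3 303.2 139.6] shift tool [ 1.6 -0.1 72.6] rot [-0.0009  0.001   0.0012] w 0.999 F [-1.3  1.   0.1] q [0.53 0.26 2.06 0.   0.82 2.4 ]
```

Request:
servo_tool(
  series=[
    [[1,0,40,0,0,0,-1],[0,0,31,0,0,0,-1],[0,0,0,0,0,0,-1],[0,0,0,0,0,0,-1],[0,0,0,0,0,0,1],[0,0,0,0,0,0,1],[0,0,0,0,0,0,1],[0,0,0,0,0,0,1],[0,0,0,0,0,0,1],[0,0,0,0,0,0,1]],
  ],
  squeeze=50,
)

```text
time: 6.9
tool_pos: [467.2, 301.5, 66.9]
tool_rot: [-0.0, -0.595, 0.803, 0.0]
wrist_force: [-0.1, -0.2, -0.4]
width: 0.377
```

Run:
```python
from h import *
go([468,301.7,67],tgt(-17))
p=ctrl.read_camera("scene");cv2.imwrite("pics/d_s.png",cv2.resize(p["pixels"][130:330,320:560,::-1],(720,600)))
```

```text
t 6.9 pos [467.2 301.5  66.9] shift tool [-0.4 -0.7 -0.1] rot [ 0.0001 -0.0001  0.0012] w 0.377 F [-0.1 -0.2 -0.4] q [0.53 0.38 2.07 0.   0.69 2.4 ]
```

View pics/d_s.png

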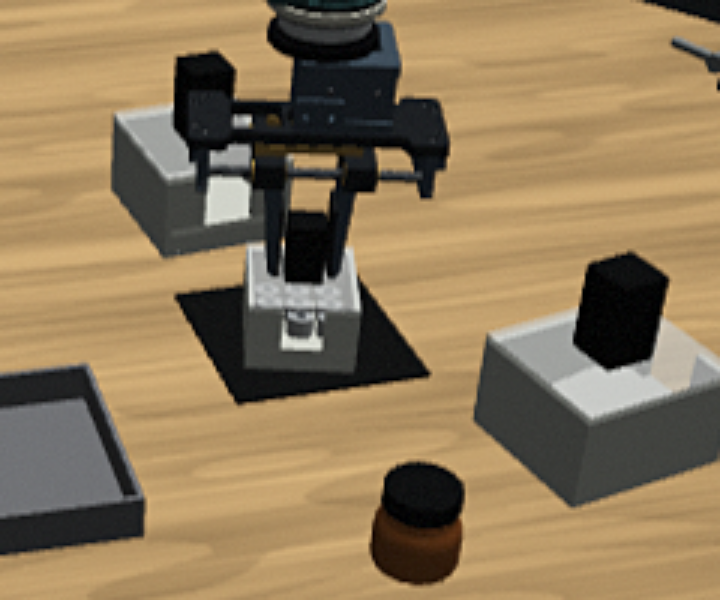

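Request:
servo_tool(
  series=[
    [[0,0,0,0,0,0,1],[0,0,0,0,0,0,1],[0,0,0,0,0,0,1]],
  ],
  squeeze=55,
)

```text
time: 7.32
tool_pos: [467.2, 301.5, 66.9]
tool_rot: [0.0, -0.595, 0.804, 0.0]
wrist_force: [1.3, 0.8, -0.3]
width: 0.303
```

Request:
servo_tool(
  series=[
    [[0,0,-12,0,0,0,1],[0,0,-24,0,0,0,1],[0,0,-30,0,0,-0.06,1],[0,0,-20,0,0,-0.08,1],[0,0,-8,0,0,-0.08,1],[0,0,0,0,0,-0.077,1],[0,0,0,0,0,0,1]],
  ],
)

```text
time: 8.2
tool_pos: [467.1, 301.5, 161.5]
tool_rot: [-0.0, 0.707, -0.707, 0.0]
wrist_force: [-0.2, 0.4, -3.2]
width: 0.304
```

Run:
```python
from h import *
go([530,79,160],tgt(0))
p=ctrl.read_camera("wrist");cv2.imwrite("pics/e_w.png",p["pixels"][:,:,::-1])
```

```text
t 8.2 pos [467.1 301.5 161.5] shift tool [222.5 -62.6   1.5] rot [-0.0002  0.0001  0.001 ] w 0.304 F [-0.2  0.4 -3.2] q [ 0.53  0.23  2.05 -0.    0.86  2.1 ]
```

View pics/e_w.png

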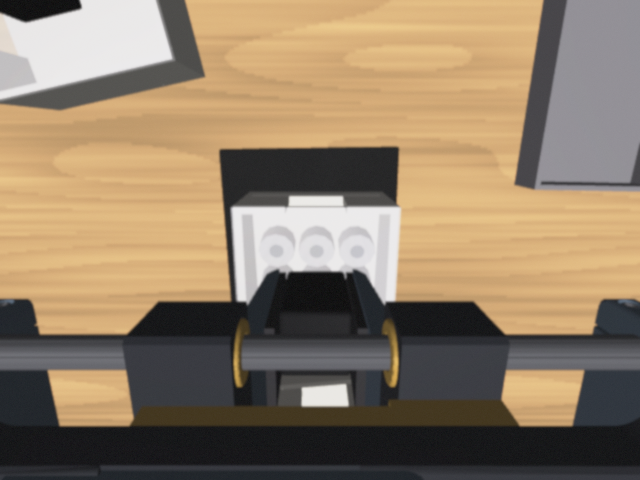

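Request:
servo_tool(
  series=[
    [[14,-4,0,0,0,0,1],[31,-9,0,0,0,0,1],[44,-12,0,0,0,0,1],[44,-12,1,0,0,0,1],[44,-12,0,0,0,0,1],[31,-9,0,0,0,0,1],[14,-4,0,0,0,0,1],[0,0,0,0,0,0,1]],
  ],
)

```text
time: 9.25
tool_pos: [529.6, 78.9, 159.9]
tool_rot: [-0.0, -0.707, 0.707, 0.0]
wrist_force: [-0.3, -0.5, -3.5]
width: 0.3
```

Run:
```python
from h import *
go([530,79,120],tgt(0,18))
p=ctrl.read_camera("wrist");cv2.imwrite("pics/f_w.png",p["pixels"][:,:,::-1])
```

```text
t 9.25 pos [529.6  78.9 159.9] shift tool [-0.1 -0.4 39.9] rot [-3.14e-01  1.00e-04 -3.00e-04] w 0.3 F [-0.3 -0.5 -3.5] q [0.1  0.2  2.09 0.   0.85 1.68]
```

View pics/f_w.png

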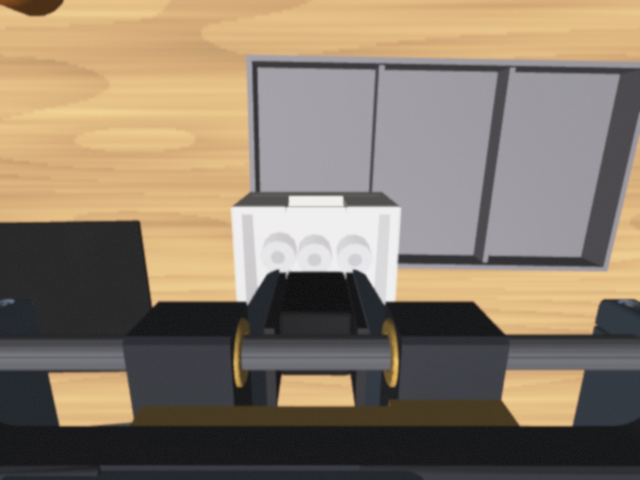

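Request:
servo_tool(
  series=[
    [[0,0,10,0,0,0,1],[0,0,20,0,0,0,1],[0,0,10,0,0,0,1],[0,0,0,-0.06,0,0,1],[0,0,0,-0.1,0,0,1],[0,0,0,-0.1,0,0,1],[0,0,0,-0.06,0,0,1],[0,0,0,-0.03,0,0,1],[0,0,0,0,0,0,1]],
  ],
)

```text
time: 10.42
tool_pos: [529.6, 79.9, 119.5]
tool_rot: [0.123, 0.697, -0.696, -0.123]
wrist_force: [-0.1, 0.1, -1.6]
width: 0.305
```

```bash
cat > look.py <<'E'
import sys
from h import *
s,p,R=st();f=-R.as_matrix()[:,1];print("t",s["time"],"pos",p.round(1),"yaw",np.degrees(np.arctan2(f[1],f[0])).round(1),"tip",np.degrees(np.arcsin(-f[2])).round(1),"F",np.round(s["wrist_force"],1),"w",round(s["width"],3))
n=sys.argv[1]
a=ctrl.read_camera("wrist")["pixels"][:,:,::-1];b=ctrl.read_camera("scene")["pixels"][:,:,::-1]
b=cv2.resize(b[170:350,190:430],(400,300));a=cv2.resize(a[0:400,100:633],(400,300))
cv2.imwrite(f"pics/{n}.png",np.vstack([a,b]))
E
python3 look.py g1
```

```text
t 10.425 pos [529.6  79.9 119.5] yaw 0.1 tip 20.0 F [-0.1  0.1 -1.6] w 0.305
```

View pics/g1.png

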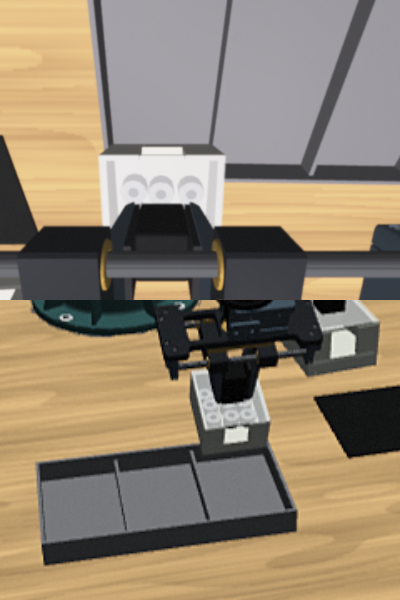

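Request:
servo_tool(
  series=[
    [[0,0,0,-0.06,0,0,1],[0,0,0,0,0,0,1]],
  ],
)

```text
time: 10.78
tool_pos: [529.8, 79.7, 119.9]
tool_rot: [0.144, 0.693, -0.692, -0.143]
wrist_force: [-0.8, 0.6, -3.4]
width: 0.305
```

```bash
python3 look.py g2
```

```text
t 10.775 pos [529.8  79.7 119.9] yaw 0.1 tip 23.4 F [-0.8  0.6 -3.4] w 0.305
```

View pics/g2.png

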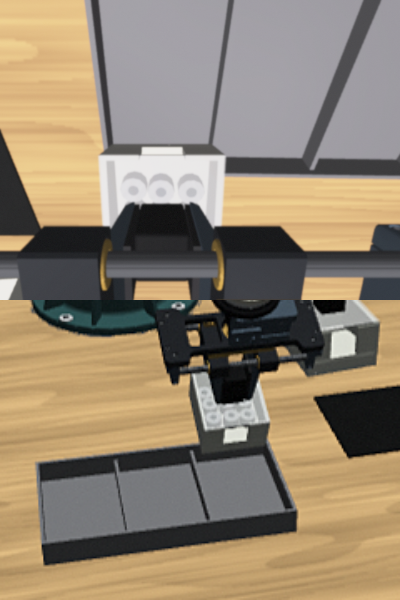

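Request:
servo_tool(
  series=[
    [[0,0,0,-0.05,0,0,1],[0,0,0,0,0,0,1],[0,0,0,0,0,0,1]],
  ],
)

```text
time: 11.25
tool_pos: [529.4, 79.6, 120.0]
tool_rot: [0.161, 0.689, -0.688, -0.161]
wrist_force: [0.0, 0.2, -2.6]
width: 0.303
```

```bash
python3 look.py g3
```

```text
t 11.25 pos [529.4  79.6 120. ] yaw 0.1 tip 26.3 F [ 0.   0.2 -2.6] w 0.303
```

View pics/g3.png

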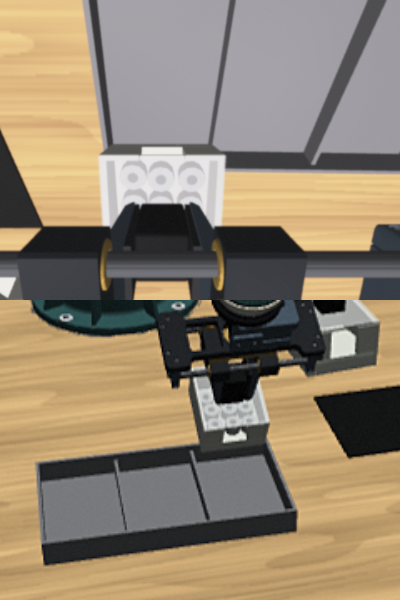

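Request:
servo_tool(
  series=[
    [[0,0,0,0,0,0,1],[0,0,0,0,0,0,1]],
  ],
)

```text
time: 11.6
tool_pos: [529.6, 79.6, 120.0]
tool_rot: [0.161, 0.689, -0.688, -0.161]
wrist_force: [-0.4, -0.2, -2.9]
width: 0.306
```

```bash
python3 look.py g4
```

```text
t 11.6 pos [529.6  79.6 120. ] yaw 0.1 tip 26.3 F [-0.4 -0.2 -2.9] w 0.306
```

View pics/g4.png

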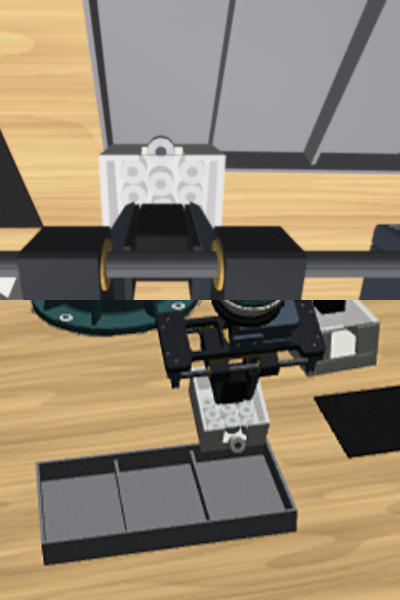

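Request:
servo_tool(
  series=[
    [[0,0,0,0,0,0,1],[0,0,0,0,0,0,1]],
  ],
)

```text
time: 11.95
tool_pos: [529.6, 79.6, 119.9]
tool_rot: [0.161, 0.689, -0.688, -0.161]
wrist_force: [-0.1, -0.4, -2.9]
width: 0.306
```

```bash
python3 look.py g5
```

```text
t 11.95 pos [529.6  79.6 119.9] yaw 0.1 tip 26.4 F [-0.1 -0.4 -2.9] w 0.306
```

View pics/g5.png

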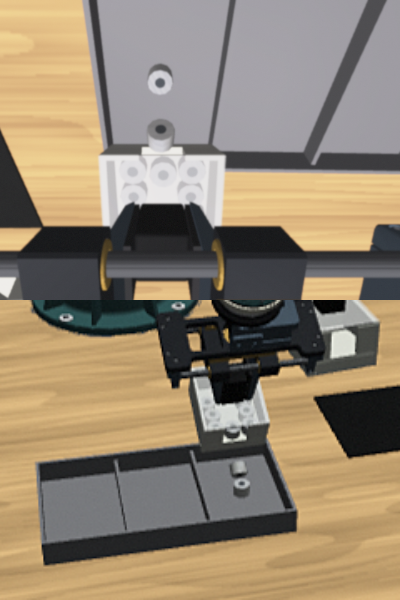

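Request:
servo_tool(
  series=[
    [[0,0,0,0.17,0,0,1],[0,0,0,0.17,0,0,1],[0,0,0,0.12,0,0,1],[0,0,0,0,0,0,1]],
  ],
)

```text
time: 12.55
tool_pos: [528.1, 79.6, 120.2]
tool_rot: [0.0, 0.708, -0.706, -0.0]
wrist_force: [0.3, -0.0, -2.7]
width: 0.302
```

```bash
python3 look.py g6
```

```text
t 12.55 pos [528.1  79.6 120.2] yaw 0.1 tip 0.1 F [ 0.3 -0.  -2.7] w 0.302
```

View pics/g6.png

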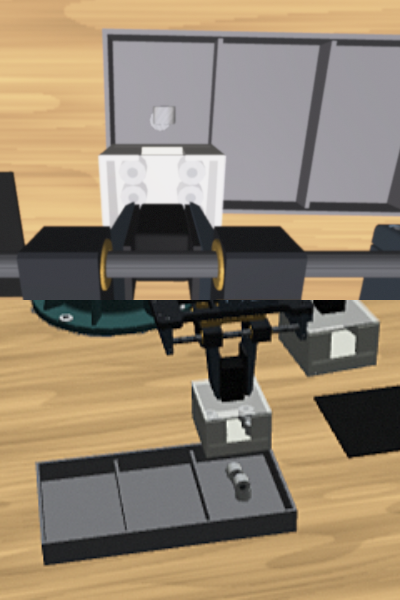

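Request:
servo_tool(
  series=[
    [[8,0,0,0,0,0,1],[24,0,0,0,0,0,1],[32,0,0,0,0,0,1],[24,0,0,0,0,0,1],[8,0,0,0,0,0,1],[0,0,0,0,0,0,1]],
  ],
)

```text
time: 13.4
tool_pos: [529.9, -16.7, 119.8]
tool_rot: [0.0, 0.707, -0.707, -0.0]
wrist_force: [-0.4, 0.3, -1.5]
width: 0.306
```

```bash
cat > look2.py <<'E'
import sys
from h import *
s,p,R=st();f=-R.as_matrix()[:,1];print("t",s["time"],"pos",p.round(1),"yaw",np.degrees(np.arctan2(f[1],f[0])).round(1),"tip",np.degrees(np.arcsin(-f[2])).round(1),"F",np.round(s["wrist_force"],1),"w",round(s["width"],3))
n=sys.argv[1]
a=ctrl.read_camera("wrist")["pixels"][:,:,::-1];b=ctrl.read_camera("scene")["pixels"][:,:,::-1]
b=cv2.resize(b[200:340,200:400],(428,300),interpolation=cv2.INTER_CUBIC);a=cv2.resize(a[0:300,213:640],(428,300))
cv2.imwrite(f"pics/{n}.png",np.vstack([a,b]))
E
python3 look2.py g7
```

```text
t 13.4 pos [529.9 -16.7 119.8] yaw 0.0 tip 0.0 F [-0.4  0.3 -1.5] w 0.306
```

View pics/g7.png

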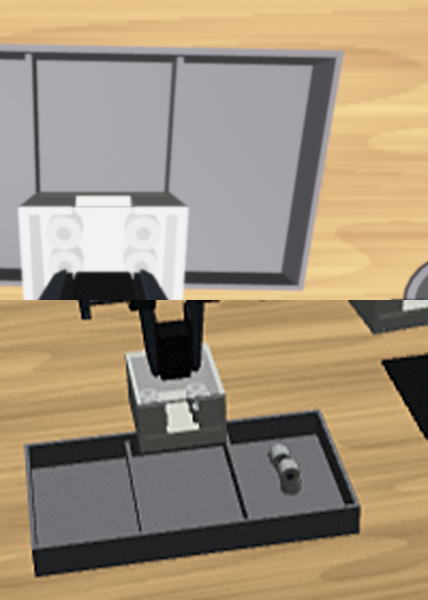

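Request:
servo_tool(
  series=[
    [[0,0,0,-0.08,0,0,1],[0,0,0,-0.15,0,0,1],[0,0,0,-0.15,0,0,1],[0,0,0,-0.09,0,0,1],[0,0,0,0,0,0,1],[0,0,0,0,0,0,1],[0,0,0,0,0,0,1]],
  ],
)

```text
time: 14.38
tool_pos: [529.4, -16.2, 120.3]
tool_rot: [0.164, 0.688, -0.687, -0.164]
wrist_force: [0.4, 0.2, -2.2]
width: 0.304
```

```bash
python3 look2.py g8
```

```text
t 14.375 pos [529.4 -16.2 120.3] yaw 0.1 tip 26.8 F [ 0.4  0.2 -2.2] w 0.304
```

View pics/g8.png

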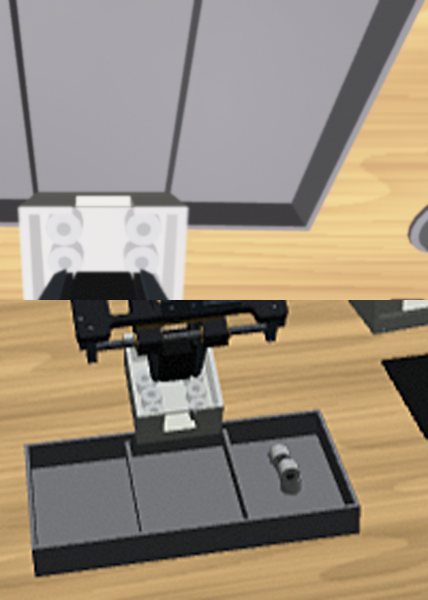

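Request:
servo_tool(
  series=[
    [[0,0,0,0.15,0,0,1],[0,0,0,0.15,0,0,1],[0,0,0,0.1,0,0,1],[0,0,0,0,0.1,0,1],[0,0,0,0,0.15,0,1],[0,0,0,0,0.15,0,1],[0,0,0,0,0.1,0,1],[0,0,0,0,0,0,1],[0,0,0,0,0,0,1]],
  ],
)

```text
time: 15.6
tool_pos: [529.7, -16.4, 120.1]
tool_rot: [0.198, 0.691, -0.678, 0.15]
wrist_force: [-0.3, -0.1, -2.8]
width: 0.307
```

```bash
python3 look2.py g9
```

```text
t 15.6 pos [529.7 -16.4 120.1] yaw 0.1 tip 4.0 F [-0.3 -0.1 -2.8] w 0.307
```

View pics/g9.png

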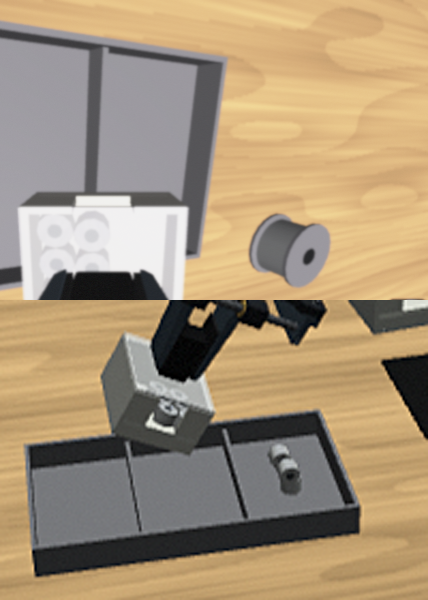

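Request:
servo_tool(
  series=[
    [[0,0,0,0,-0.1,0,1],[0,0,0,0,-0.15,0,1],[0,0,0,0,-0.15,0,1],[0,0,0,0,-0.1,0,1],[0,0,0,-0.1,0,0,1],[0,0,0,-0.15,0,0,1],[0,0,0,-0.15,0,0,1],[0,0,0,0,0,0,1],[0,0,0,0,0,0,1]],
  ],
)

```text
time: 16.82
tool_pos: [529.4, -16.6, 119.9]
tool_rot: [0.164, 0.688, -0.688, -0.164]
wrist_force: [0.0, -0.4, -1.8]
width: 0.302
```

```bash
python3 look2.py g10
```

```text
t 16.825 pos [529.4 -16.6 119.9] yaw 0.1 tip 26.8 F [ 0.  -0.4 -1.8] w 0.302
```

View pics/g10.png

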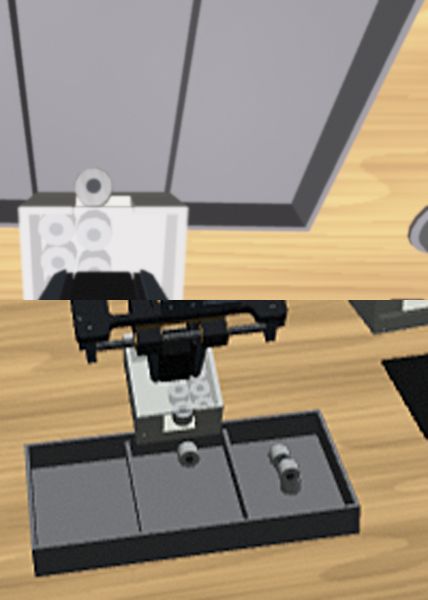

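Request:
servo_tool(
  series=[
    [[0,0,0,0,0,0,1],[0,0,0,0,0,0,1],[0,0,0,0,0,0,1],[0,0,0,0,0,0,1],[0,0,0,0,0,0,1],[0,0,0,0,0,0,1]],
  ],
)

```text
time: 17.68
tool_pos: [529.7, -16.4, 119.9]
tool_rot: [0.165, 0.688, -0.687, -0.165]
wrist_force: [1.0, 0.2, -2.2]
width: 0.307
```

```bash
python3 look2.py g11
```

```text
t 17.675 pos [529.7 -16.4 119.9] yaw 0.1 tip 26.9 F [ 1.   0.2 -2.2] w 0.307
```

View pics/g11.png

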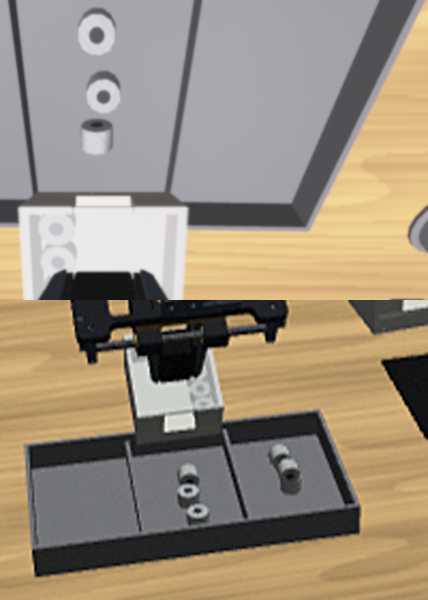

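Request:
servo_tool(
  series=[
    [[0,0,0,0.15,0,0,1],[0,0,0,0.15,0,0,1],[0,0,0,0.15,0,0,1],[8,0,-5,0,0,0,1],[24,0,-5,0,0,0,1],[32,0,-3,0,0,0,1],[24,0,0,0,0,0,1],[8,0,0,0,0,0,1],[0,0,0,0,0,0,1]],
  ],
)

```text
time: 18.9
tool_pos: [530.3, -112.6, 132.9]
tool_rot: [0.007, 0.707, -0.707, -0.008]
wrist_force: [0.1, 0.2, -2.8]
width: 0.303
```

Request:
servo_tool(
  series=[
    [[0,0,0,-0.08,0,0,1],[0,0,0,-0.15,0,0,1],[0,0,0,-0.15,0,0,1],[0,0,0,-0.12,0,0,1],[0,0,0,0,-0.1,0,1],[0,0,0,0,-0.1,0,1],[0,0,0,0,-0.06,0,1],[0,0,0,0,0,0,1]],
  ],
)

```text
time: 19.9
tool_pos: [530.1, -112.3, 132.7]
tool_rot: [-0.092, -0.654, 0.701, 0.269]
wrist_force: [-0.2, -0.0, -2.3]
width: 0.306
```

```bash
python3 look2.py g12
```

```text
t 19.9 pos [ 530.1 -112.3  132.7] yaw 0.1 tip 29.9 F [-0.2 -0.  -2.3] w 0.306
```

View pics/g12.png

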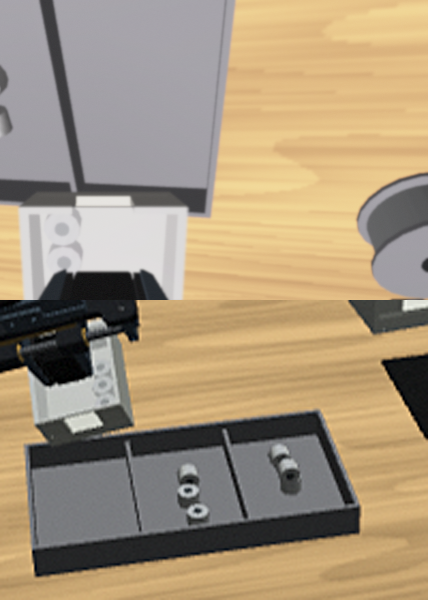

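Request:
servo_tool(
  series=[
    [[0,0,0,0,0,0,1],[0,0,0,0,0,0,1],[0,0,0,0,0,0,1]],
  ],
)

```text
time: 20.38
tool_pos: [530.2, -112.2, 133.0]
tool_rot: [-0.092, -0.655, 0.701, 0.269]
wrist_force: [0.1, -0.4, -2.4]
width: 0.306
```

```bash
python3 look2.py g13
```

```text
t 20.375 pos [ 530.2 -112.2  133. ] yaw 0.1 tip 29.8 F [ 0.1 -0.4 -2.4] w 0.306
```

View pics/g13.png

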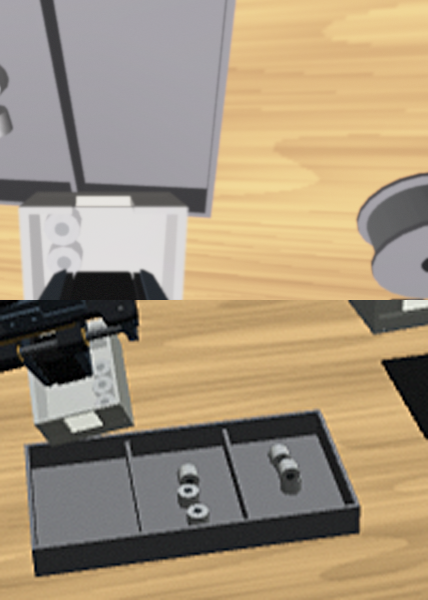

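Request:
servo_tool(
  series=[
    [[0,0,0,0,-0.08,0,1],[0,0,0,0,-0.08,0,1],[0,0,0,0,0,0,1]],
  ],
)

```text
time: 20.85
tool_pos: [529.8, -113.0, 132.6]
tool_rot: [-0.036, -0.63, 0.706, 0.32]
wrist_force: [-0.4, 1.2, -2.7]
width: 0.303
```

```bash
python3 look2.py g14
```

```text
t 20.85 pos [ 529.8 -113.   132.6] yaw 0.0 tip 29.8 F [-0.4  1.2 -2.7] w 0.303
```

View pics/g14.png

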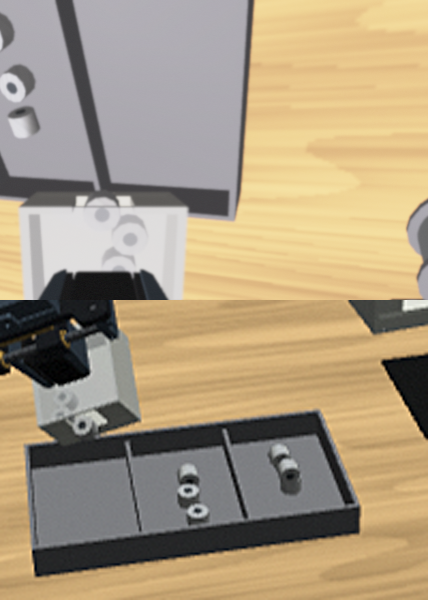

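Request:
servo_tool(
  series=[
    [[0,0,0,0,0.15,0,1],[0,0,0,0,0.15,0,1],[0,0,0,0,0,0,1]],
  ],
)

```text
time: 21.32
tool_pos: [530.6, -110.7, 133.6]
tool_rot: [-0.141, -0.673, 0.692, 0.221]
wrist_force: [-0.6, -1.4, -2.1]
width: 0.305
```

```bash
python3 look2.py g15
```

```text
t 21.325 pos [ 530.6 -110.7  133.6] yaw 0.3 tip 29.7 F [-0.6 -1.4 -2.1] w 0.305
```

View pics/g15.png

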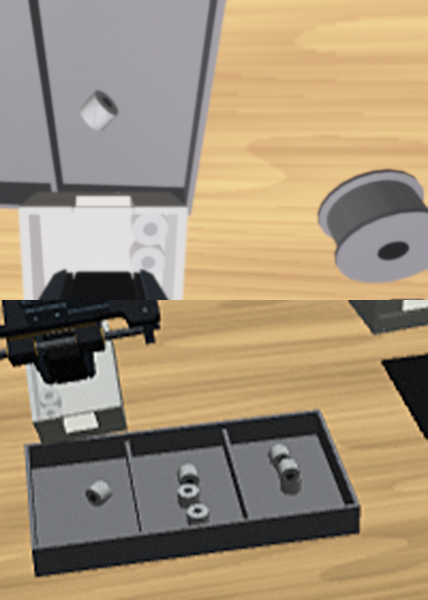

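Request:
servo_tool(
  series=[
    [[-5,0,0,0,0.15,0,1],[-5,0,0,0,0.15,0,1],[0,0,0,0,0.12,0,1],[0,0,0,0,0.08,0,1],[0,0,0,0,0,0,1]],
  ],
)

```text
time: 22.05
tool_pos: [529.8, -102.1, 132.8]
tool_rot: [0.308, 0.706, -0.636, -0.05]
wrist_force: [0.7, 0.1, -2.6]
width: 0.301
```

```bash
python3 look2.py g16
```

```text
t 22.05 pos [ 529.8 -102.1  132.8] yaw 0.1 tip 29.9 F [ 0.7  0.1 -2.6] w 0.301
```

View pics/g16.png

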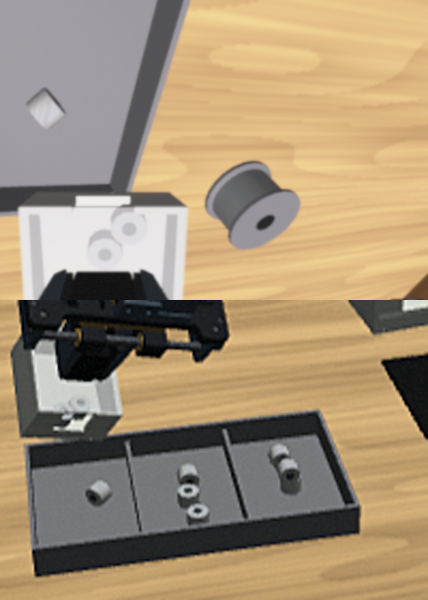

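Request:
servo_tool(
  series=[
    [[0,0,0,0,-0.15,0,1],[0,0,0,0,-0.15,0,1],[0,0,0,0,0,0,1]],
  ],
)

```text
time: 22.52
tool_pos: [530.7, -104.5, 133.8]
tool_rot: [0.208, 0.689, -0.677, -0.155]
wrist_force: [-1.1, 0.5, -1.5]
width: 0.305
```

```bash
python3 look2.py g17
```

```text
t 22.525 pos [ 530.7 -104.5  133.8] yaw -0.1 tip 29.7 F [-1.1  0.5 -1.5] w 0.305
```

View pics/g17.png

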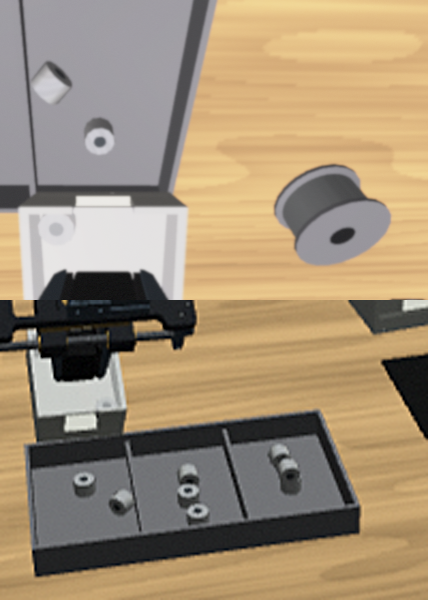

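Request:
servo_tool(
  series=[
    [[0,0,0,0,-0.15,0,1],[0,0,0,0,-0.15,0,1],[0,0,0,0,-0.12,0,1],[0,0,0,0,-0.06,0,1],[0,0,0,0,0,0,1]],
  ],
)

```text
time: 23.25
tool_pos: [529.8, -102.5, 132.8]
tool_rot: [-0.044, -0.634, 0.705, 0.314]
wrist_force: [0.1, -0.5, -2.3]
width: 0.309
```

```bash
python3 look2.py g18
```

```text
t 23.25 pos [ 529.8 -102.5  132.8] yaw 0.1 tip 29.9 F [ 0.1 -0.5 -2.3] w 0.309
```

View pics/g18.png

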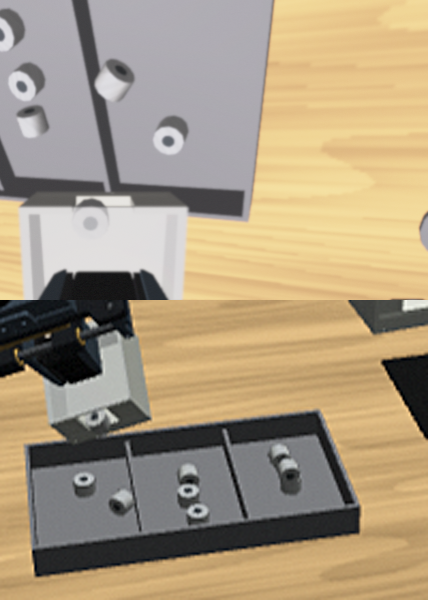

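Request:
servo_tool(
  series=[
    [[0,0,0,0,0.1,0,1],[0,0,0,0,0.15,0,1],[0,0,0,0,0.15,0,1],[0,0,0,0,0,0,1]],
  ],
)

```text
time: 23.85
tool_pos: [530.6, -100.4, 133.7]
tool_rot: [0.182, 0.685, -0.682, -0.181]
wrist_force: [-0.2, 0.6, -2.2]
width: 0.299
```

```bash
python3 look2.py g19
```

```text
t 23.85 pos [ 530.6 -100.4  133.7] yaw 0.3 tip 29.8 F [-0.2  0.6 -2.2] w 0.299
```

View pics/g19.png

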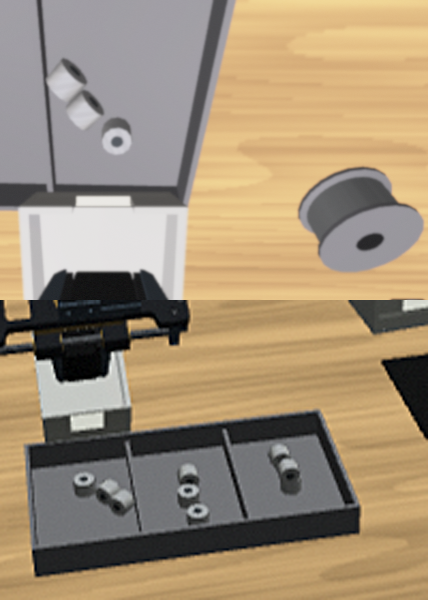

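Run:
```python
from h import *
p=ctrl.read_camera("scene");cv2.imwrite("pics/h.png",cv2.resize(p["pixels"][240:320,205:370,::-1],(792,384),interpolation=cv2.INTER_CUBIC))
print([(round(x["p"],2),np.round(x["box"],0).tolist()) for x in ctrl.find_in(p,"spacer0")])
q=ctrl.read_camera("wrist");cv2.imwrite("pics/h2.png",q["pixels"][:,:,::-1])
```

```text
[(0.67, [286.0, 295.0, 10.0, 9.0]), (0.61, [215.0, 214.0, 46.0, 53.0]), (0.56, [286.0, 284.0, 6.0, 11.0]), (0.53, [249.0, 286.0, 8.0, 8.0]), (0.51, [125.0, 256.0, 40.0, 36.0]), (0.5, [233.0, 282.0, 14.0, 9.0]), (0.4, [253.0, 290.0, 10.0, 10.0]), (0.4, [279.0, 278.0, 16.0, 6.0])]
```

View pics/h.png

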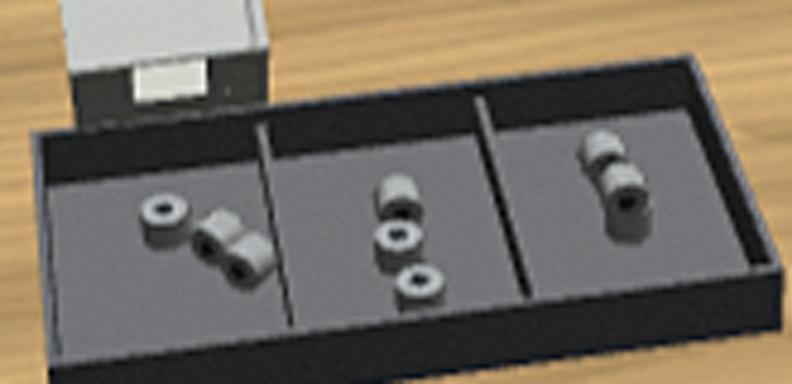

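View pics/h2.png

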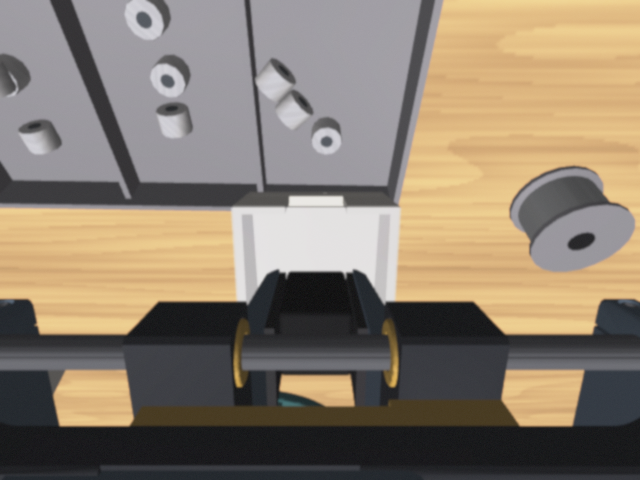

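Request:
servo_tool(
  series=[
    [[0,0,0,0.13,0,0,1],[0,0,0,0.13,0,0,1],[0,0,0,0.13,0,0,1],[0,0,0,0.13,0,0,1],[-20,0,-10,0,0,0,1],[-40,0,-20,0,0,0,1],[-40,0,-10,0,0,0,1],[-40,0,0,0,0,0,1],[-30,0,0,0,0,0,1],[-10,0,0,0,0,0,1],[0,0,0,0,0,0,1]],
  ],
)

```text
time: 25.48
tool_pos: [530.2, 77.9, 173.5]
tool_rot: [0.0, 0.708, -0.706, -0.0]
wrist_force: [-0.2, -0.3, -2.7]
width: 0.305
```

Run:
```python
from h import *
go([461,305,160],tgt(-17))
p=ctrl.read_camera("wrist");cv2.imwrite("pics/i.png",cv2.resize(p["pixels"][0:240,200:520,::-1],(800,600),interpolation=cv2.INTER_CUBIC))
```

```text
t 25.475 pos [530.2  77.9 173.5] shift tool [-227.3   68.7   13.5] rot [ 0.0008 -0.0003  0.2989] w 0.305 F [-0.2 -0.3 -2.7] q [ 0.1   0.18  2.09 -0.    0.88  1.67]
```

View pics/i.png

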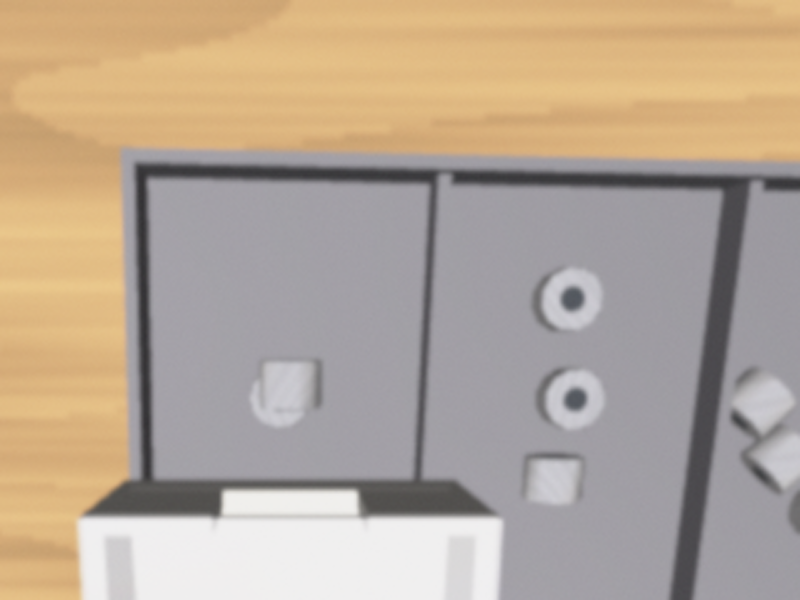

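Request:
servo_tool(
  series=[
    [[-20,6,0,0,0,0,1],[-40,12,0,0,0,0,1],[-48,15,0,0,0,0,1],[-48,15,0,0,0,0,1],[-40,12,0,0,0,0,1],[-22,6,0,0,0,0,1],[-9,3,0,0,0,0,1],[0,0,30,0,0,0,1],[0,0,30,0,0,0,1],[0,0,10,0,0,0,1],[0,0,0,0,0,0,1]],
  ],
)

```text
time: 26.9
tool_pos: [460.9, 303.8, 103.3]
tool_rot: [0.0, 0.707, -0.707, -0.0]
wrist_force: [0.4, 0.2, -1.2]
width: 0.303
```

Run:
```python
from h import *
go([461,305,67.5],tgt(0))
p=ctrl.read_camera("wrist");cv2.imwrite("pics/j.png",p["pixels"][:,:,::-1])
p=ctrl.read_camera("scene");cv2.imwrite("pics/j2.png",cv2.resize(p["pixels"][180:330,200:480,::-1],(800,428)))
```

```text
t 26.9 pos [460.9 303.8 103.3] shift tool [-1.2 -0.1 35.8] rot [ 0.0008 -0.0005  0.0006] w 0.303 F [ 0.4  0.2 -1.2] q [ 0.54  0.31  2.08 -0.    0.75  2.11]
```

View pics/j.png

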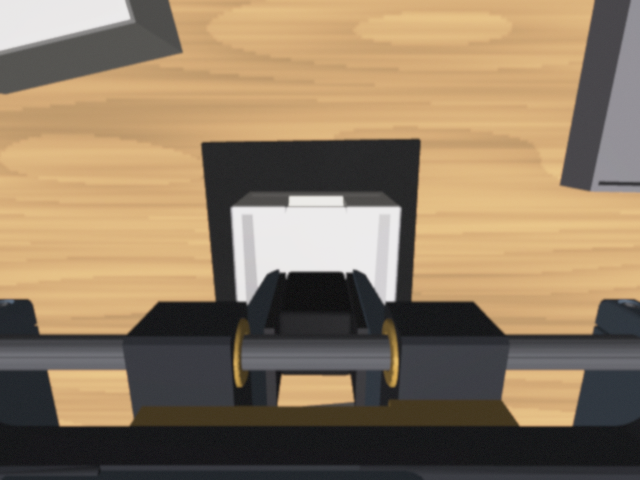

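View pics/j2.png

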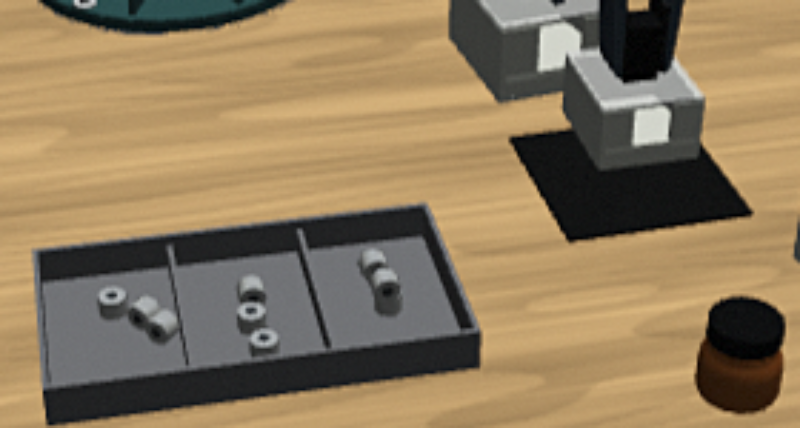

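Request:
servo_tool(
  series=[
    [[-1,0,14,0,0,0,1],[0,0,12,0,0,0,1],[0,0,5,0,0,0,1],[0,0,3,0,0,0,1],[0,0,1,0,0,0,1],[0,0,0,0,0,0,1]],
  ],
)

```text
time: 27.75
tool_pos: [460.8, 305.6, 68.5]
tool_rot: [-0.0, 0.708, -0.707, 0.0]
wrist_force: [0.1, -0.6, -1.9]
width: 0.302
```

Request:
servo_tool(
  series=[
    [[0,0,0.5,0,0,0,1],[0,0,0.5,0,0,0,1],[0,0,0,0,0,0,1]],
  ],
)

```text
time: 28.12
tool_pos: [460.7, 305.5, 67.4]
tool_rot: [-0.0, 0.708, -0.707, 0.0]
wrist_force: [-1.0, -0.4, -2.2]
width: 0.305
```

Close to seating height (grasped at 66.9); one more small step, then release.

Request:
servo_tool(
  series=[
    [[0,0,0.5,0,0,0,1],[0,0,0,0,0,0,1],[0,0,0,0,0,0,0.2],[0,0,0,0,0,0,-0.3],[0,0,0,0,0,0,-1],[0,0,0,0,0,0,-1],[0,0,0,0,0,0,-1],[0,0,0,0,0,0,-1]],
  ],
)

```text
time: 29.12
tool_pos: [460.7, 305.5, 66.8]
tool_rot: [-0.0, 0.708, -0.707, -0.0]
wrist_force: [1.0, 0.6, 1.2]
width: 0.92
```

Run:
```python
from h import *
go([461,305,180],tgt(0))
p=ctrl.read_camera("scene");cv2.imwrite("pics/k.png",cv2.resize(p["pixels"][130:330,320:560,::-1],(720,600)))
```

```text
t 29.125 pos [460.7 305.5  66.8] shift tool [   0.5   -0.3 -113.2] rot [-0.      0.      0.0016] w 0.92 F [1.  0.6 1.2] q [0.54 0.38 2.08 0.   0.68 2.11]
```

View pics/k.png

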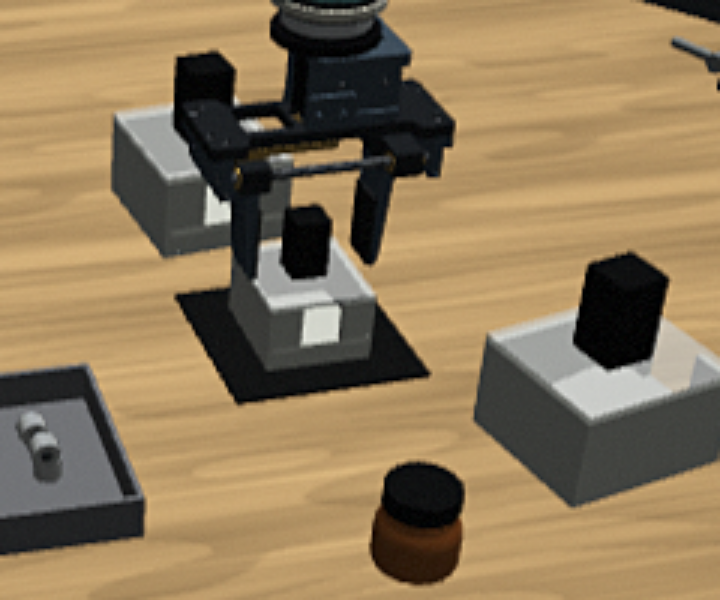

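Request:
servo_tool(
  series=[
    [[0,0,-15,0,0,0,-1],[0,0,-40,0,0,0,-1],[0,0,-45,0,0,0,-1],[0,0,-40,0,0,0,-1],[0,0,-20,0,0,0,-1],[0,0,0,0,0,0,-1],[0,0,0,0,0,0,-1]],
  ],
)

```text
time: 30.05
tool_pos: [460.3, 305.2, 226.2]
tool_rot: [0.0, 0.708, -0.707, -0.0]
wrist_force: [-0.5, 0.3, 0.6]
width: 0.997
```

Run:
```python
from h import *
np.set_printoptions(precision=1,suppress=True)
go([461,305,180],tgt(0))
q=ctrl.read_camera("wrist");cv2.imwrite("pics/l.png",q["pixels"][:,:,::-1]);np.savez("l.npz",mtx=q["mtx"],R=q["R"],t=q["t"])
p=ctrl.read_camera("scene");cv2.imwrite("pics/l2.png",p["pixels"][:,:,::-1]);cv2.imwrite("pics/l3.png",cv2.resize(p["pixels"][240:320,205:370,::-1],(792,384),interpolation=cv2.INTER_CUBIC))
T=ctrl.read_camera("top");cv2.imwrite("pics/l4.png",cv2.resize(T["pixels"][170:270,290:435,::-1],(725,500),interpolation=cv2.INTER_CUBIC))
```

```text
t 30.05 pos [460.3 305.2 226.2] shift tool [ 0.2 -0.8 46.2] rot [ 0. -0.  0.] w 0.997 F [-0.5  0.3  0.6] q [0.5 0.1 2.  0.  1.  2.1]
```

View pics/l.png

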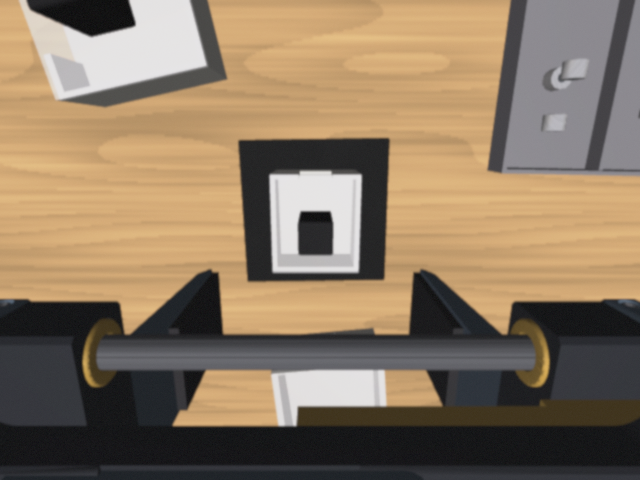

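View pics/l3.png

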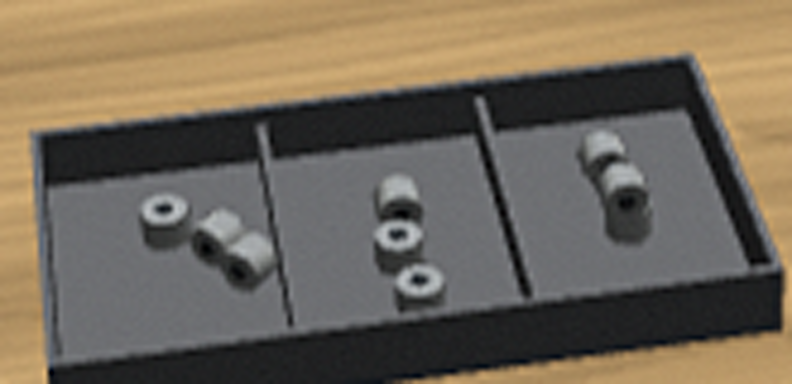

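View pics/l4.png

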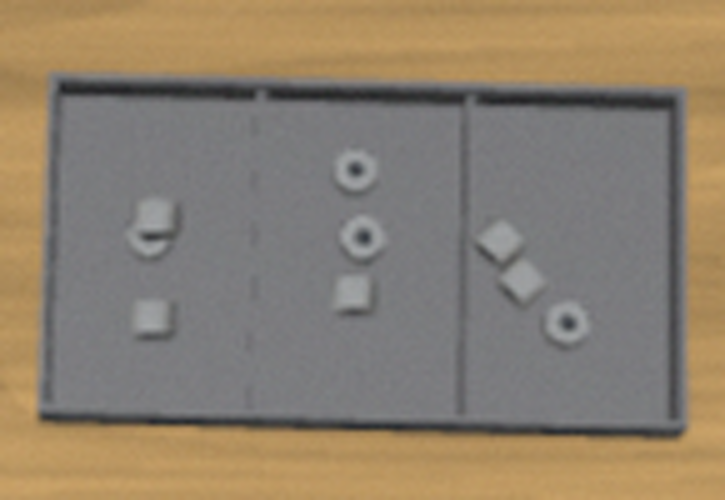

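View pics/l2.png

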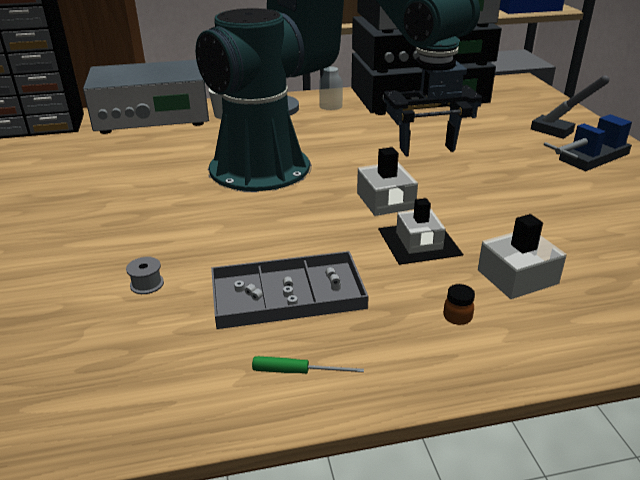

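Run:
```python
from h import *
W=dict(np.load("l.npz"));c=np.array([atz(W,k,59) for k in[(270,174),(362,174),(359,272),(272,272)]]);print(c.mean(0).round(1))
print(ctrl.finish_job())
```

```text
[461.3 305.5  59. ]
the job is handed in; nothing more can be done
None
```

I emptied the small shaker into the tray, three spacers in each section, and set it back upright on its pad and let go. I handed the job in at about 30 s of the 56 s allowed; it gives no verdict.

- **Spacers:** the last top and scene pictures show all nine in the tray. In the +y section one spacer lies on its side on top of a flat one. It showed no change across about 5 s of pictures, and by the given sizes its middle is about 29 mm up, under the 45 mm limit.
- **Shaker:** the last wrist picture shows it empty and standing inside the pad's outline. Its middle measures (461, 305.5) mm, against (461, 305) for the pad. The gripper is open about 120 mm above the post.
- **Bystanders:** the spool, screwdriver and jar look to be where they were in the first pictures. I compared these by eye only.
- **Checks that disagreed:**
  - My first two-view measurement of the grip point had its sight lines miss by 15 mm, so I used the lid corners and wrist view instead. These put the lid at 54–58 mm against 59 expected.
  - One pad-corner measurement used mismatched corners, so I discarded it.
  - The spacer network found only about six of the nine, with some false hits. The count of nine is from the pictures.

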